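# Fit the drive collar on the micromanipulator spindle and hold it for tightening

### The arm

A 7-joint arm with a two-finger parallel gripper is mounted at the origin on the work surface. World frame = base frame: x ahead of the robot, y to its left, z up, the work surface at z = 0. Lengths are in m, angles in rad, forces in N, time in s.
With the tool pointing down it reaches from about 0.4 to 0.875 m from the base axis. Payload 19.3 kg.
Tool frame: the origin (TCP) lies on the mounting face of the last link; the fingertips stand 173 mm ahead of it and the grasp point (between the pads) lies 155 mm ahead of it (bot.grip_point_offset is the distance from the TCP to the grasp point, in m); z points along the fingers, y is the line along which they close (so a half turn about z gives the same grasp; the last joint's range is limited). The gripper opens to 85 mm and grips with 20 to 120 N. Pads are 22 mm wide; open, the fingers measure 114 mm over their backs; the gripper's body (76 mm by 85 mm) begins 54 mm behind the grasp point. The pads swing forward as they close: fully open they stand 13 mm farther back than shut.
Start: joints at [1.196, 0.521, -0.036, 1.599, 0.021, 1.021, -0.113], TCP at [0.188, -0.596, 0.405] pointing down, gripper open.
Joint ranges: [-2.91, 2.91], [-0.3, 2.13], [-1.5, 1.42], [0.17, 2.43], [-1.26, 4.41], [0.16, 1.93], [-2.52, 2.52]. Speed limits (rad/s): [1.89, 1.89, 2.39, 2.39, 3.01, 3.01, 3.01].

### API

Orientations are given as [roll, pitch, yaw] about the fixed x, y, z axes, in that order (R = Rz(yaw) Ry(pitch) Rx(roll)).
In Python, from workcell import bot gives the robot as it stands.
- The arm moves only by the tool arm_command, never from a script. Its argument "deltas" is a list of rows, each a list of 3 entries, a list of its own where there are three numbers: the shift along the tool's x, y, z in cm, then the turn, a rotation vector about the tool's x, y, z in rad, then the finger opening in cm, from 0 to 8.54. In form: [[[tx, ty, tz], [rx, ry, rz], claw], ...]. A call has 1 to 20 rows; each row shifts and turns the commanded pose from where the row before left it, along the tool's axes as they then stand; what a row does not reach is not made up. A row lasts 1/10 s, in which the tool goes at most 50 mm and 8.59 degrees, less where a joint would pass 70% of its speed; a pose out of reach is approached as far as the arm can. A call with a gripper value outside its range is refused whole. The fingers move at their own pace and stop on an object; "newtons" is the grip in N (left out, the last holds). Time passes only in rows, so rows that do not move let the fingers close. It gives the time, the measured TCP pose, the force, the opening and the grip force at its end, in the units of the state.
- bot.observe(): the state, without advancing time (a new reading comes with each control period).
- bot.grab_frame(name): name is "side" or "top"; returns a dict with "frame" (384x512x3 uint8, red, green, blue), "K" (3x3 intrinsics, pixels), "rvec" (rotation vector, rad) and "tvec" (3), from world to camera coordinates, as OpenCV has them. Camera axes: x right, y down, z forward; pixel columns grow to the right and rows downward; lengths in m; the calibration is good to about 2 mm. A picture is of the moment at which its call begins. There is no depth.
- bot.job_done(): hands the job in; it is judged then, once.
Trained networks look in a picture, given as the dict that the camera call returned (one of the last four; its "shot" number tells which), for a name from the list of things; names that differ only in an ending like _2 or _b are one class to them, and where a whole thing is asked for, a point or a joint stands for the part that bears it (a point fixed in the world has none). Each returns a list of dicts, best first, with "p" (0 to 1); they miss things now and then, are a little off and sometimes report something else, mostly with a low value. They report only what shows in the picture. A call takes as long as a camera call. They do not tell look-alikes from the thing itself.
- bot.find_in(name, picture): "rect" ([left, top, width, height] in pixels, round what is visible of it).
- bot.mark_of(name, picture): "at" ([column, row] in pixels: a listed point, or the origin of a listed thing).
The state is a dict: "clock": time; "qpos": joint angles; "qd": joint speeds; "joint_efforts": joint torques, N m; "position": TCP position; "tool_rot": TCP orientation; "force": force on the tool from outside, world axes, zero at the start; "moment": the same for the moment, N m; "grip_width": finger opening in m; "finger_force": force on a finger pad.
Only numpy, scipy, OpenCV 4.12 (cv2) and the standard library are available. Lean on these libraries where they do the work, as an engineer would, in place of code of your own. Each camera call takes 0.05 s, during which the arm holds its last target. There are 200 camera calls.

### The job

Thread the plain spacer ring down the console's upright spindle until it is fully home on the sprung seat. Then pinch the bare spindle and turn it until its flat faces the driver guide (the upright block on the console), and only then thread the collar on with its set screw over the flat, down onto the spacer. Finish while still gripping the collar, pushing it down so that the sprung seat is held down near its stop, ready for someone to tighten the screw; do not disturb the other things on the bench.

Things in the scene. Friction and masses are not known exactly. Their poses are not given: they have to be found in the camera images.
- console: white drive console fixed to the bench, 220 x 150 mm, 45 mm high. The origin is on the spindle's axis at bench height; x points from the spindle to the driver guide (an upright aluminium block, 32 mm wide, top 115 mm above the bench, its near end, a short tube, 73 mm from the spindle axis). The console reaches 75 mm behind the axis, 145 mm ahead, 75 mm to each side; two knobs 14 mm tall stand at 118 mm ahead, 50 mm to each side.
- spindle_top (a point): centre of the top end of the upright steel spindle, 130 mm above the bench. The spindle is a round bar of 26 mm diameter with a flat along its whole length, 8 mm from the axis (so it measures 21 mm across the flat and 26 mm elsewhere); the top edge has a 1.5 mm chamfer. x points out of the flat and turns with the spindle. The spindle cannot move up or down.
- spindle (a joint): angle of the spindle, rad, anticlockwise from above: 0 when its flat faces the driver guide; starts at 0.6 to 1.4. It turns stiffly (0.08 N m) and stays where it is left; stops at -1.6 and 1.6.
- seat_top (a point): centre of the upper face of the sprung seat, a 36 mm disc, 5 mm thick, around the spindle; 73 mm above the bench when up. The narrower neck under it is 30 mm wide and the console's top is 28 mm below the seat's face.
- seat (a joint): how far the sprung seat is pushed down, m: 0 up, 0.006 at its stop. The spring resists with 4 N at 0 and 10 N at the stop, so the rings' weight alone does not push it down.
- spacer_mid (a point): centre of the spacer, a plain dark anodised ring without a screw, outside 46 mm, bore 29 mm, 16 mm high, lying flat on the bench (this point 8 mm up); about 50 g. Its axis is z.
- collar_mid (a point): centre of the drive collar, a dark anodised ring, outside 56 mm, bore 29 mm, 20 mm high, lying flat on the bench (this point 10 mm up); about 120 g. x points to its set screw, whose bright steel 12 mm round head stands 12 mm out of the side; inside, the screw's 6 mm wide tip reaches to 9.7 mm from the axis, so the collar only passes down the spindle with the screw on the flat's side (within about 20 degrees).
- screw (a point): the point on the collar's outside, half-way up, where the set screw comes out, 28 mm from the collar's axis.
- dish: bystander: clear shallow dish, 90 mm across, 16 mm high; origin under its centre.
- lens_ring: bystander: wider dark ring, outside 66 mm, bore 48 mm, 10 mm high; not used; origin under its centre.
- driver: bystander: screwdriver with black handle, about 190 mm long, lying between the robot and the console.
- jar: bystander: jar, 60 mm across, 70 mm high; origin under its centre.
- media: bystander: bottle, 64 mm across, 150 mm high; origin under its centre.
- mouse: bystander: black computer mouse, 105 x 62 mm, 34 mm high; origin under its centre.
- spacer: the same spacer ring; origin under its centre.
- collar: the same drive collar; origin under its centre, x towards the set screw. On top of the seated spacer, collar_mid is 26 mm above the seat's upper face.
Mind the look-alikes: they are no part of the job. Leave any green or purple look-alike of the collar alone. Leave any pink look-alike of the spacer alone.

How it is judged:
On the way, in this order (a step that is already met when the one before it is completed fails the run):
1. the spacer is home on the seat and the bare spindle's flat faces the driver guide (z of spacer_mid in the frame of seat_top between 0.0055 and 0.0105 m and horizontal distance between spacer_mid and seat_top below 0.004 m and value of joint spindle between -0.2 and 0.2 rad and horizontal distance between collar_mid and seat_top above 0.03 m), for 0.2 s.
2. the collar is down on the spacer with its set screw over the flat (z of spacer_mid in the frame of seat_top between 0.0055 and 0.0105 m and horizontal distance between each of spacer_mid, collar_mid and seat_top below 0.004 m and z of collar_mid in the frame of seat_top between 0.023 and 0.029 m and angle between the x axis of collar_mid and the x axis of spindle_top, either way round below 0.3 rad and x of screw in the frame of spindle_top above 0.01 m), for 0.2 s.
At the end, for the whole second after the job is handed in: Fingers still grip the collar (over 5 N), the seat held down over 3 of 6 mm; spacer on seat and collar on spacer (heights within 2.5 to 3 mm, within 4 mm of the axis), set screw over the flat within 17 degrees, flat facing the driver guide within 11 degrees (all of step 2 and value of joint spindle between -0.2 and 0.2 rad and value of joint seat above 0.003 m and contact force between the fingers and collar above 5 N and contact force between collar and spacer above 2 N); the arm keeps its last pose, push and grip.
It fails at once if another thing on the bench was moved by more than 40 mm (distance of any of dish, lens_ring, driver, jar, media, mouse from where it was at the start of the episode above 0.04 m).
It also fails if it takes over 69 s, if anything falls off the work surface, if the arm or the gripper's body presses on something with over 40 N, if the wrist force passes 120 N, or if a joint passes its speed limit or range.

## Working session

There is one attempt and no reset: what is moved stays moved. The work goes in short steps, Python scripts to look and compute and a tool call to move; the robot and the scene stay as the last step left them, time stands still between calls to the robot, and variables do not carry over. Pictures are saved under pics/ and viewed, at most 12 in all, crops included, and the job is handed in when it is done.

Besides the shell and the picture viewer there is one more tool, called after "Call:" as name(argument=value, ...), one argument or row to a line, values as JSON. arm_command: Moves the arm, as the interface text tells. Its arguments: {"type":"object","properties":{"deltas":{"type":"array","items":{"type":"array"}},"newtons":{"type":"number"}},"required":["deltas"]}

```bash
mkdir -p pics; cat > h.py <<'E'
import numpy as np,cv2
from workcell import bot
def ray(pic,px):
    R=cv2.Rodrigues(np.array(pic["rvec"],float))[0];t=np.array(pic["tvec"],float).ravel();K=np.array(pic["K"],float)
    d=R.T@np.linalg.inv(K)@np.array([px[0],px[1],1.]);return -R.T@t,d
def atz(pic,px,z):
    c,d=ray(pic,px);return c+d*(z-c[2])/d[2]
def proj(pic,p):
    return cv2.projectPoints(np.array(p,float).reshape(-1,3),np.array(pic["rvec"],float),np.array(pic["tvec"],float),np.array(pic["K"],float),None)[0].reshape(-1,2)
def save(pic,name,box=None,s=1):
    f=pic["frame"][:,:,::-1]
    if box: f=f[box[1]:box[3],box[0]:box[2]]
    cv2.imwrite("pics/"+name,cv2.resize(f,None,fx=s,fy=s,interpolation=cv2.INTER_CUBIC))
E
python3 - <<'E'
from h import *
np.set_printoptions(precision=3,suppress=True)
print(bot.observe())
Z=dict(console=0,spindle_top=.13,spacer_mid=.008,collar_mid=.01,screw=.01,dish=0,lens_ring=0,driver=0,jar=0,media=0,mouse=0)
ims=[]
for c in("top","side"):
    p=bot.grab_frame(c);ims.append(p["frame"]);print(c,ray(p,[256,192]))
    for n,z in Z.items():
        print(n,[(np.round(m["at"]),round(m["p"],2),atz(p,m["at"],z)[:2]) for m in bot.mark_of(n,p)[:4]])
    save(p,c+"0.png",s=1.5)
E
```

```text
{'clock': 0.0, 'qpos': array([ 1.196,  0.522, -0.036,  1.6  ,  0.021,  1.021, -0.113]), 'qd': array([-0.   ,  0.   , -0.   ,  0.001, -0.001, -0.   ,  0.   ]), 'joint_efforts': array([ -0.002, -92.712,   1.977, -36.993,   0.017,   0.008,  -0.   ]), 'position': array([ 0.187, -0.596,  0.404]), 'tool_rot': array([-3.14 ,  0.   ,  0.305]), 'force': array([ 0.107,  0.718, -0.081]), 'moment': array([ 0.047, -0.09 ,  0.008]), 'finger_force': 0.0, 'grip_width': 0.08526431334387648}
top (array([ 0.479, -0.005,  1.102]), array([ 0.048, -0.007, -0.999]))
console [(array([241., 180.]), 0.67, array([0.569, 0.034]))]
spindle_top [(array([238., 176.]), 0.44, array([0.569, 0.035]))]
spacer_mid [(array([366., 204.]), 0.62, array([ 0.491, -0.348])), (array([334., 195.]), 0.44, array([ 0.52, -0.25]))]
collar_mid [(array([137., 214.]), 0.66, array([0.468, 0.347])), (array([173., 214.]), 0.65, array([0.467, 0.238])), (array([175., 245.]), 0.51, array([0.374, 0.233]))]
screw [(array([176., 212.]), 0.68, array([0.471, 0.231])), (array([180., 255.]), 0.59, array([0.343, 0.217])), (array([170., 202.]), 0.52,
[... 1014 characters left out ...]
64, 0.35 ])), (array([232., 264.]), 0.48, array([0.485, 0.242]))]
screw [(array([224., 303.]), 0.84, array([0.43 , 0.366])), (array([225., 264.]), 0.64, array([0.507, 0.253]))]
dish [(array([187., 247.]), 0.57, array([0.664, 0.259])), (array([235., 267.]), 0.19, array([0.476, 0.24 ]))]
lens_ring [(array([259., 165.]), 0.42, array([ 0.672, -0.234]))]
driver [(array([260., 164.]), 0.49, array([ 0.672, -0.239])), (array([293., 224.]), 0.45, array([ 0.397, -0.017])), (array([338., 152.]), 0.26, array([ 0.421, -0.488]))]
jar [(array([182., 317.]), 0.78, array([0.513, 0.462]))]
media [(array([304., 143.]), 0.65, array([ 0.577, -0.47 ]))]
mouse [(array([335., 155.]), 0.59, array([ 0.422, -0.462]))]
```

View pics/top0.png

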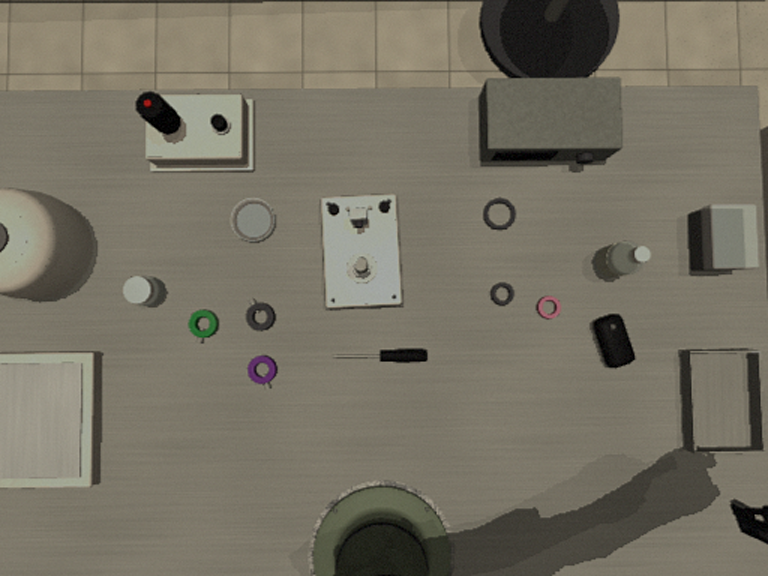

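```bash
python3 - <<'E'
from h import *
p=bot.grab_frame("top");q=bot.grab_frame("side")
f=lambda p,b,s:cv2.resize(p["frame"][b[1]:b[3],b[0]:b[2],::-1],(400,300),interpolation=cv2.INTER_CUBIC)
a=np.hstack([f(p,(120,190,200,250),5),f(p,(310,170,390,230),5)])
b=np.hstack([f(q,(200,160,300,235),4),f(p,(200,142,280,202),5)])
cv2.imwrite("pics/crops.png",np.vstack([a,b]))
E
```

```text
(no output)
```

View pics/crops.png

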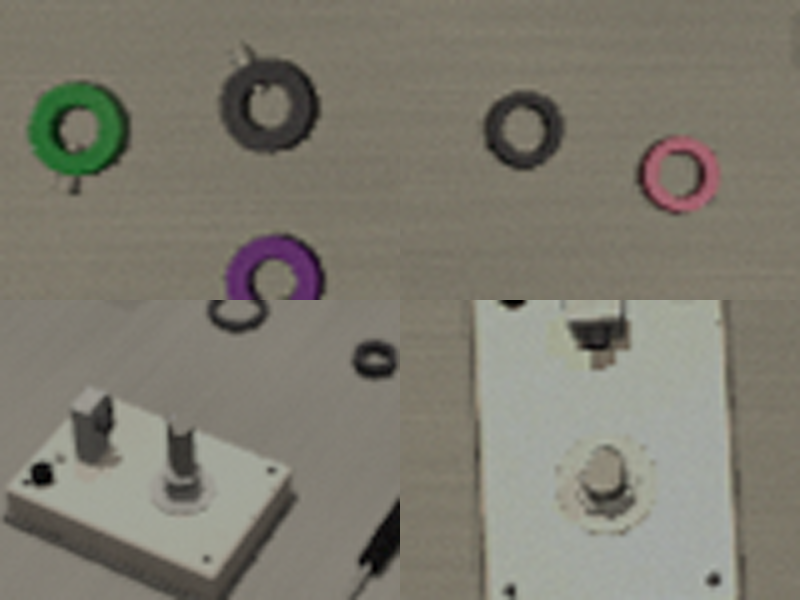

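Candidates in the top view, by pixel:
- **Collar:** dark ring with screw at (173,211). Its look-alikes are green at (135,216) and purple at (175,246).
- **Spacer:** small dark ring at (334,195). Its look-alikes are pink at (366,205) and the wider lens ring at (333,142).

The crops confirm the dark grey ring with the steel screw and the small plain dark ring. The spindle is at about (241,177), with its flat facing up-left.

```bash
cat >> h.py <<'E'
from scipy.optimize import least_squares
def hullmask(pic,pts):
    # soft silhouette centroid via polygon moments
    h=cv2.convexHull(proj(pic,pts).astype(np.float32)); m=cv2.moments(h); return np.array([m['m10']/m['m00'],m['m01']/m['m00']]),m['m00']
def cyl(x,y,r,z0,z1,n=60):
    a=np.linspace(0,2*np.pi,n,endpoint=False);return np.array([[x+r*np.cos(t),y+r*np.sin(t),z] for z in(z0,z1) for t in a])
def ringseg(pic,guess,r,thr=95,z0=0,z1=.016):
    """dark ring silhouette near guess px -> centroid, area"""
    g=pic["frame"].max(2).astype(np.uint8); c=proj(pic,[[guess[0],guess[1],(z0+z1)/2]])[0]
    m=np.zeros_like(g); b=cv2.convexHull(proj(pic,cyl(guess[0],guess[1],r*1.35,z0,z1)).astype(np.int32)); cv2.fillPoly(m,[b],255)
    d=((g<thr)&(m>0)).astype(np.uint8)
    n,l,s,_=cv2.connectedComponentsWithStats(d); k=1+np.argmax(s[1:,4])
    pts=cv2.findNonZero((l==k).astype(np.uint8)); h=cv2.convexHull(pts).astype(np.float32); M=cv2.moments(h)
    return np.array([M['m10']/M['m00'],M['m01']/M['m00']]),M['m00'],l==k
def fitring(pic,guess,r,z0,z1,thr=95):
    c,a,l=ringseg(pic,guess,r,thr,z0,z1)
    f=lambda p:hullmask(pic,cyl(p[0],p[1],r,z0,z1))[0]-c
    s=least_squares(f,guess,diff_step=1e-4);return s.x,a,hullmask(pic,cyl(*s.x,r,z0,z1))[1]
E
python3 - <<'E'
from h import *
np.set_printoptions(precision=4,suppress=True)
for c in("top","side"):
    p=bot.grab_frame(c)
    for n,g,r,h in(("spacer",(.521,-.246),.023,.016),("collar",(.473,.240),.028,.020)):
        for thr in(80,95): print(c,n,thr,*fitring(p,g,r,0,h,thr))
    f=p["frame"].astype(int);mn=f.min(2);mx=f.max(2)
    # console top white face
    m=np.zeros(mn.shape,np.uint8);b=cv2.convexHull(proj(p,[[x,y,z] for x in(.48,.735) for y in(-.06,.13) for z in(0,.13)]).astype(np.int32));cv2.fillPoly(m,[b],255)
    w=((mn>185)&(m>0)).astype(np.uint8);n,l,s,_=cv2.connectedComponentsWithStats(w);k=1+np.argmax(s[1:,4])
    h=cv2.convexHull(cv2.findNonZero((l==k).astype(np.uint8)))[:,0]
    W=np.array([atz(p,q,.045)[:2] for q in h],np.float32)
    R=cv2.minAreaRect(W*1000);print(c,"console",s[k,4],R)
    for n in("spindle_top","seat_top"):
        print(n,[(np.array(q["at"]),q["p"]) for q in bot.mark_of(n,p)[:2]])
    if c=="top":
        cc=np.array([173,211]);wl=[(np.array(q["at"]),q["p"]) for q in bot.mark_of("screw",p)[:5]];print(wl)
        print(f[195:212,160:182].max(2))
    print(bot.find_in("spindle_top",p)[:2])
E
```

```text
top spacer 80 [ 0.5171 -0.2504] 176.0 196.56471741804853
top spacer 95 [ 0.5177 -0.2509] 183.0 196.58983229915611
top collar 80 [0.4771 0.2368] 278.5 297.90919057733845
top collar 95 [0.4784 0.2378] 304.0 297.9678629002301Traceback (most recent call last):
  File "<stdin>", line 10, in <module>
    return _wrapfunc(a, 'argmax', axis=axis, out=out, **kwds)
    return bound(*args, **kwds)
ValueError: attempt to get argmax of an empty sequence
```

```bash
cat > m.py <<'E'
from h import *
np.set_printoptions(precision=4,suppress=True,linewidth=150)
for c in("top","side"):
    p=bot.grab_frame(c)
    if c=="side":
      for n,g,r,h in(("spacer",(.518,-.25),.023,.016),("collar",(.477,.237),.028,.020)):
        for thr in(80,95): print(c,n,thr,*fitring(p,g,r,0,h,thr))
    f=p["frame"].astype(int);mn=f.min(2)
    m=np.zeros(mn.shape,np.uint8);b=cv2.convexHull(proj(p,[[x,y,z] for x in(.48,.735) for y in(-.06,.13) for z in(0,.13)]).astype(np.int32));cv2.fillPoly(m,[b],255)
    t,_=cv2.threshold(mn[m>0].astype(np.uint8),0,255,cv2.THRESH_OTSU);print("otsu",t)
    for t in (t,t+12):
        w=((mn>t)&(m>0)).astype(np.uint8);n,l,s,_=cv2.connectedComponentsWithStats(w);k=1+np.argmax(s[1:,4])
        h=cv2.convexHull(cv2.findNonZero((l==k).astype(np.uint8)))[:,0]
        W=np.array([atz(p,q,.045)[:2] for q in h],np.float32)
        print(c,"console",s[k,4],cv2.minAreaRect(W*1000))
    for n,z in(("spindle_top",.13),("seat_top",.073)):
        print(n,[(np.array(q["at"]),q["p"],atz(p,q["at"],z)[:2]) for q in bot.mark_of(n,p)[:2]])
    if c=="top": print(mn[194:210,160:182]); print(mn[166:186,230:252])
E
python3 m.py
```

```text
otsu 127.0
top console 3198 ((604.9214477539062, 32.843910217285156), (216.52191162109375, 145.40992736816406), 2.6546411514282227)
top console 3047 ((604.4312133789062, 32.45851516723633), (214.1308135986328, 144.095458984375), 2.4353039264678955)
spindle_top [(array([239.3, 177.2]), 0.38, array([0.5655, 0.033 ]))]
seat_top [(array([331.7, 142.2]), 0.67, array([ 0.6693, -0.2323])), (array([167.1, 202.9]), 0.57, array([0.4992, 0.2415]))]
[[102 100 104 106 106 102 101 101 103 102 101 102 102 104 101 102 102 102 101 102 103  99]
 [105 103 101 103 101  99 101 100 102 100 105 100 101 104  99 102 101 101 104 102 104 101]
 [104 104 101 106 103 103 104 102 103 104 103 105 104 106 106 103 104 105 103 106 102 103]
 [102 106 104 102  99 103 104 103 105 105 103 102 106 102 103 103 102 103 104 105 100 103]
 [102 104 102 106 101 104 105 106  92 100 106 105 106 106 106 105 104 106 105 106 104 103]
 [106 108 104 104 104 107 101 106  90  70  93 107 104 103 107 102 104 104 103 104 104 106]
 [104 104 101 103 102  96  96 111 101  72  65  97 106 104 103 104 104 104 105 105 104 103]
 [102 100 102 105 105
[... 2578 characters left out ...]
 83 131 145 151 151 150 126 144 161 162]]
side spacer 80 [ 0.5154 -0.2462] 73.5 99.8519708039239
side spacer 95 [ 0.5151 -0.246 ] 83.0 99.88924164534546
side collar 80 [0.4753 0.243 ] 232.5 260.6318116011098
side collar 95 [0.4759 0.2429] 252.5 260.46612542611547
otsu 96.0
side console 4059 ((634.0109252929688, 9.197341918945312), (299.3735656738281, 343.3778991699219), 89.82727813720703)
side console 3944 ((634.0109252929688, 9.197341918945312), (299.3735656738281, 343.3778991699219), 89.82727813720703)
spindle_top [(array([246. , 189.2]), 0.64, array([0.5657, 0.0269]))]
seat_top [(array([180.7, 315.4]), 0.64, array([0.4868, 0.4826])), (array([244.1, 200.5]), 0.53, array([0.5732, 0.0311]))]
```

Console yaw is about 0.044 rad, with the spindle near (0.570, 0.032) and the flat at about 1.06 rad. The spacer is near (0.516, -0.248). I'll move above the spacer first.

Call:
arm_command(
  deltas=[
    [[3,-1.67,0],[0,0,0],8.5],
    [[3,-1.67,0],[0,0,0],8.5],
    [[3,-1.67,0],[0,0,0],8.5],
    [[3,-1.67,0],[0,0,0],8.5],
    [[3,-1.67,0],[0,0,0],8.5],
    [[3,-1.67,0],[0,0,0],8.5],
    [[3,-1.67,0],[0,0,0],8.5],
    [[3,-1.67,0],[0,0,0],8.5],
    [[3,-1.67,0],[0,0,0],8.5],
    [[3,-1.67,0],[0,0,0],8.5],
    [[3,-1.67,1],[0,0,0],8.5],
    [[3,-1.67,3],[0,0,0],8.5],
    [[3,-1.67,3],[0,0,0],8.5],
    [[3,-1.67,3],[0,0,0],8.5],
    [[0,0,0],[0,0,0],8.5],
  ],
  newtons=20,
)

```text
clock: 3.15
position: [0.52, -0.2427, 0.3011]
tool_rot: [-3.137, 0.002, 0.311]
force: [-0.6, -0.2, -0.1]
grip_width: 0.085
finger_force: 0.0
```

Call:
arm_command(
  deltas=[
    [[-0.5,0.5,3],[0,0,0],8.5],
    [[0,0,3],[0,0,0],8.5],
    [[0,0,3],[0,0,0],7],
    [[0,0,2],[0,0,0],6.5],
    [[0,0,1.4],[0,0,0],6],
    [[0,0,0],[0,0,0],4.2],
    [[0,0,0],[0,0,0],4.2],
    [[0,0,0],[0,0,0],4.2],
    [[0,0,0],[0,0,0],4.2],
    [[0,0,0],[0,0,0],4.2],
  ],
  newtons=20,
)

```text
clock: 4.15
position: [0.5149, -0.2535, 0.1814]
tool_rot: [3.141, -0.001, 0.305]
force: [-0.1, 0.7, -1.3]
grip_width: 0.0444
finger_force: 20.5
```

Call:
arm_command(
  deltas=[
    [[0,0,0],[0,0,0],6.5],
    [[0,0,0],[0,0,0],6.5],
    [[0,0,0],[0,0,-0.145],6.5],
    [[0,0,0],[0,0,-0.145],6.5],
    [[0,0,0],[0,0,-0.145],6.5],
    [[0,0,0],[0,0,-0.145],6.5],
    [[0,0,0],[0,0,-0.145],6.5],
    [[0,0,0],[0,0,-0.145],6.5],
    [[0,0,0],[0,0,-0.145],6.5],
    [[0,0,0],[0,0,-0.145],6.5],
    [[0,0,0],[0,0,-0.145],6.5],
    [[0,0,0.3],[0,0,0],6.5],
  ],
)

```text
clock: 5.35
position: [0.5147, -0.2538, 0.1778]
tool_rot: [3.141, -0.0, 1.612]
force: [0.4, 0.3, -0.3]
grip_width: 0.0647
finger_force: 0.0
```

```bash
python3 -c "
from h import *
o=bot.observe();print(o['position'],o['tool_rot'],o['qpos'])
p=bot.grab_frame('top');q=bot.grab_frame('side')
f=lambda p,b:cv2.resize(p['frame'][b[1]:b[3],b[0]:b[2],::-1],(400,300),interpolation=cv2.INTER_CUBIC)
cv2.imwrite('pics/g1.png',np.hstack([f(p,(294,165,374,225)),f(q,(260,145,340,205))]))"
```

```text
[ 0.51472597 -0.25375044  0.1778197 ] [ 3.14101538e+00 -1.50449978e-04  1.61187553e+00] [ 0.65613703  0.80102078 -0.43032271  1.85406096  0.5523276   0.60685026
 -0.08049726]
```

View pics/g1.png

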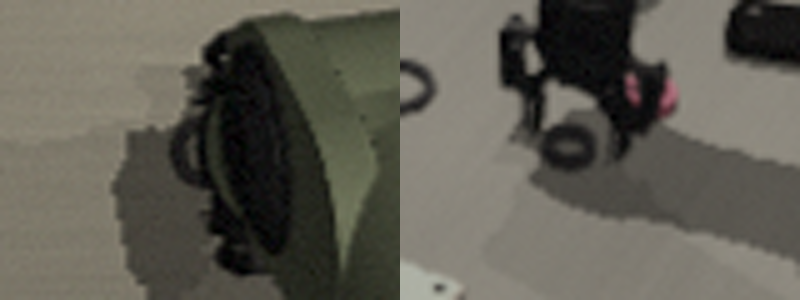

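```bash
python3 -c "
from h import *
p=bot.grab_frame('side');q=bot.grab_frame('top')
print(proj(p,[.5147,-.2538,.016]),atz(p,[293.6,174.0],.016),atz(p,[293.6,174],.008))
print(proj(q,cyl(.5147,-.2538,.023,.016,.016,4)),proj(q,cyl(.517,-.248,.023,.016,.016,4)))
print([ (m['at'],m['p'],atz(p,m['at'],.008)) for m in bot.mark_of('spacer_mid',p)])
"
```

```text
[[294.43503501 172.06804726]] [ 0.51222911 -0.2416256   0.016     ] [ 0.51583229 -0.24970608  0.008     ]
[[335.69841258 188.74771382]
 [328.27573355 196.42587537]
 [336.04495369 203.96003378]
 [343.46433531 196.26453845]
 [335.69841258 188.74771382]
 [328.27573355 196.42587537]
 [336.04495369 203.96003378]
 [343.46433531 196.26453845]] [[333.76834293 188.00883465]
 [326.34358142 195.68550492]
 [334.11045013 203.21846134]
 [341.53191956 195.52446146]
 [333.76834293 188.00883465]
 [326.34358142 195.68550492]
 [334.11045013 203.21846134]
 [341.53191956 195.52446146]]
[([308.8, 164.6], 0.4, array([ 0.4880805 , -0.33468918,  0.008     ]))]
```

Call:
arm_command(
  deltas=[
    [[0,0,0.4],[0,0,0],6.0],
    [[0,0,0],[0,0,0],4.0],
    [[0,0,0],[0,0,0],4.0],
    [[0,0,0],[0,0,0],4.0],
    [[0,0,0],[0,0,0],4.0],
    [[0,0,0],[0,0,0],4.0],
  ],
  newtons=40,
)

```text
clock: 6.2
position: [0.5148, -0.2534, 0.1737]
tool_rot: [-3.142, -0.0, 1.61]
force: [-0.8, -0.2, -1.3]
grip_width: 0.0436
finger_force: 40.7
```

Call:
arm_command(
  deltas=[
    [[0,0,-1.5],[0,0,0],4.0],
    [[0,0,-3],[0,0,0],4.0],
    [[0,0,-3],[0,0,0],4.0],
    [[0,0,-3],[0,0,0],4.0],
    [[0,0,-3],[0,0,0],4.0],
    [[2,0.5,-3],[0,0,0],4.0],
    [[3,0.7,0],[0,0,0],4.0],
    [[3,0.7,0],[0,0,0],4.0],
    [[3,0.7,0],[0,0,0],4.0],
    [[3,0.7,0],[0,0,0],4.0],
    [[3,0.7,0],[0,0,0],4.0],
    [[3,0.7,0],[0,0,0],4.0],
    [[3,0.7,0],[0,0,0],4.0],
    [[3,0.7,0],[0,0,0],4.0],
    [[2.3,0.5,0],[0,0,0],4.0],
    [[0,0,0],[0,0,0],4.0],
    [[0,0,0],[0,0,0],4.0],
  ],
)

```text
clock: 7.9
position: [0.5695, 0.0322, 0.3395]
tool_rot: [3.141, 0.0, 1.611]
force: [0.4, -0.0, 0.0]
grip_width: 0.0432
finger_force: 40.9
```

```bash
python3 -c "
from h import *
o=bot.observe();print(o['position'],o['tool_rot'],o['force'])
p=bot.grab_frame('top');q=bot.grab_frame('side')
P=o['position']
for im in(p,q): print(proj(im,[[P[0],P[1],P[2]-.1657],[.570,.032,.13]]))
f=lambda p,b:cv2.resize(p['frame'][b[1]:b[3],b[0]:b[2],::-1],(400,400),interpolation=cv2.INTER_CUBIC)
cv2.imwrite('pics/g2.png',np.hstack([f(p,(200,140,280,220)),f(q,(205,130,285,210))]))"
```

```text
[0.56951097 0.032198   0.33947397] [3.14126318e+00 1.73448783e-04 1.61075288e+00] [ 0.37849292 -0.00426771  0.01331823]
[[238.91395069 174.15506431]
 [239.65002367 175.54611991]]
[[243.80469061 180.49448616]
 [244.15833786 189.64243533]]
```

View pics/g2.png

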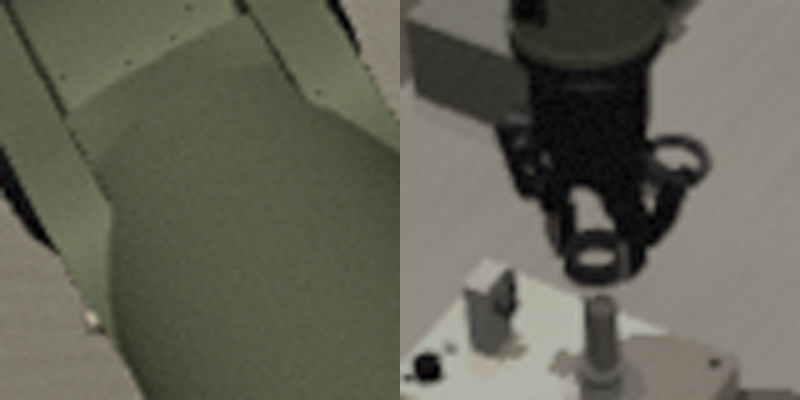

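Side view: the ring's bore at (244,181) sits right above the spindle top at (245,190). I'll descend to the tip.

Call:
arm_command(
  deltas=[
    [[0,0,1],[0,0,0],4.0],
    [[0,0,1.5],[0,0,0],4.0],
    [[0,0,0.8],[0,0,0],4.0],
    [[0,0,0.3],[0,0,0],4.0],
    [[0,0,0.3],[0,0,0],4.0],
    [[0,0,0.2],[0,0,0],4.0],
    [[0,0,0],[0,0,0],4.0],
  ],
)

```text
clock: 8.7
position: [0.5697, 0.032, 0.2977]
tool_rot: [3.142, -0.0, 1.61]
force: [-0.2, -0.5, -0.8]
grip_width: 0.044
finger_force: 40.9
```

Call:
arm_command(
  deltas=[
    [[0,0,0.4],[0,0,0],4.0],
    [[0,0,0.4],[0,0,0],4.0],
    [[0,0,0.4],[0,0,0],4.0],
    [[0,0,0],[0,0,0],4.0],
  ],
)

```text
clock: 9.1
position: [0.5695, 0.0319, 0.2851]
tool_rot: [-3.141, 0.0, 1.61]
force: [0.5, 0.9, -0.8]
grip_width: 0.0438
finger_force: 40.9
```

Call:
arm_command(
  deltas=[
    [[0,0,0.7],[0,0,0],4.0],
    [[0,0,0.7],[0,0,0],4.0],
    [[0,0,0.7],[0,0,0],4.0],
    [[0,0,0.7],[0,0,0],4.0],
    [[0,0,0.6],[0,0,0],4.0],
    [[0,0,0.3],[0,0,0],4.0],
    [[0,0,0],[0,0,0],4.0],
  ],
)

```text
clock: 9.8
position: [0.5696, 0.032, 0.2482]
tool_rot: [-3.141, -0.0, 1.61]
force: [-0.0, 0.3, -0.3]
grip_width: 0.0434
finger_force: 40.9
```

Call:
arm_command(
  deltas=[
    [[0,0,0.2],[0,0,0],4.0],
    [[0,0,0.1],[0,0,0],4.0],
    [[0,0,0],[0,0,0],4.0],
  ],
)

```text
clock: 10.1
position: [0.5698, 0.032, 0.246]
tool_rot: [3.141, -0.0, 1.61]
force: [-0.1, -0.4, 4.5]
grip_width: 0.0434
finger_force: 41.4
```

Call:
arm_command(
  deltas=[
    [[0,0,0],[0,0,0],6.2],
    [[0,0,0],[0,0,0],6.2],
    [[0,0,0],[0,0,0],6.2],
    [[0,0,-0.8],[0,0,0],6.2],
    [[0,0,-1.0],[0,0,-0.1],6.2],
    [[0,0,-0.8],[0,0,-0.14],6.2],
    [[0,0,0],[0,0,-0.14],6.2],
    [[0,0,0],[0,0,-0.14],6.2],
    [[0,0,0],[0,0,-0.14],6.2],
    [[0,0,0],[0,0,-0.14],6.2],
    [[0,0,0],[0,0,-0.14],6.2],
    [[0,0,0],[0,0,-0.12],6.2],
    [[0,-0.25,0],[0,0,0],6.2],
    [[0,0,0],[0,0,0],6.2],
  ],
)

```text
clock: 11.5
position: [0.5685, 0.0292, 0.2719]
tool_rot: [-3.141, 0.0, 2.665]
force: [0.4, -0.4, -0.4]
grip_width: 0.0618
finger_force: 0.0
```

```bash
python3 -c "
from h import *
q=bot.grab_frame('side')
print(proj(q,cyl(.5696,.032,.023,.073,.089,4)))
f=lambda p,b:cv2.resize(p['frame'][b[1]:b[3],b[0]:b[2],::-1],(480,480),interpolation=cv2.INTER_CUBIC)
cv2.imwrite('pics/g3.png',f(q,(205,150,285,230)))"
```

```text
[[239.41257998 198.62642131]
 [241.25827307 205.10049352]
 [250.25844084 203.47107879]
 [248.26246529 197.04928829]
 [239.21674338 195.51494715]
 [241.07573632 201.99204746]
 [250.15832041 200.35959418]
 [248.14630258 193.93530672]]
```

View pics/g3.png

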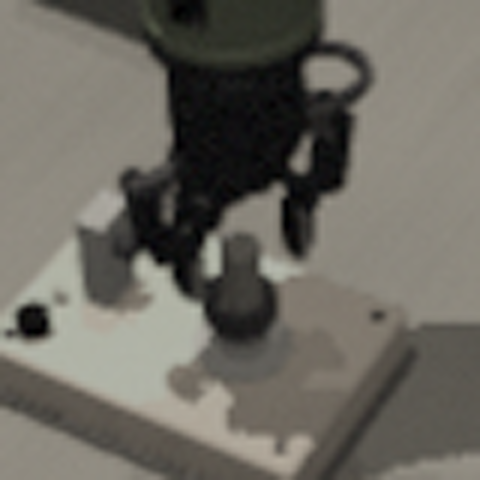

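The spacer is seated, shown around (245,200) against (245,199.5) predicted, and the fingers straddle the bare spindle. I'll pinch now.

Call:
arm_command(
  deltas=[
    [[0,0,0],[0,0,0],4],
    [[0,0,0],[0,0,0],3],
    [[0,0,0],[0,0,0],1.5],
    [[0,0,0],[0,0,0],1.5],
    [[0,0,0],[0,0,0],1.5],
    [[0,0,0],[0,0,0],1.5],
    [[0,0,0],[0,0,0],1.5],
  ],
  newtons=50,
)

```text
clock: 12.25
position: [0.5687, 0.0303, 0.272]
tool_rot: [3.141, 0.0, 2.67]
force: [-1.1, 3.7, 6.2]
grip_width: 0.0202
finger_force: 49.4
```

Call:
arm_command(
  deltas=[
    [[0.03,0,0],[0,0,0.12],1.5],
    [[0.03,0,0],[0,0,0.12],1.5],
    [[0.03,0,0],[0,0,0.12],1.5],
    [[0.03,0,0],[0,0,0.12],1.5],
    [[0.03,0,0],[0,0,0.12],1.5],
    [[0.03,0,0],[0,0,0.12],1.5],
    [[0.03,0,0],[0,0,0.12],1.5],
    [[0.03,0,0],[0,0,0.12],1.5],
    [[0.02,0,0],[0,0,0.095],1.5],
    [[0,0,0],[0,0,0],1.5],
    [[0,0,0],[0,0,0],1.5],
  ],
)

```text
clock: 13.35
position: [0.567, 0.032, 0.272]
tool_rot: [3.142, 0.0, 1.615]
force: [-2.7, 2.0, 8.7]
grip_width: 0.0197
finger_force: 50.4
```

Call:
arm_command(
  deltas=[
    [[0,0,0],[0,0,0],4.5],
    [[0,0,0],[0,0,0],4.5],
    [[0,0,0],[0,0,0],4.5],
    [[0,0,-2],[0,0,0],4.5],
    [[0,0,-3],[0,0,0],5],
    [[0,0,-3],[0,0,0],6],
    [[0,0,0],[0,0,0],7],
  ],
)

```text
clock: 14.05
position: [0.5678, 0.0319, 0.3551]
tool_rot: [3.137, 0.0, 1.614]
force: [0.8, 0.2, -1.0]
grip_width: 0.0701
finger_force: 0.0
```

```bash
python3 -c "
from h import *
p=bot.grab_frame('top');q=bot.grab_frame('side')
for im,n in((p,'top'),(q,'side')):
    print(n,fitring(im,(.4765,.24),.028,0,.02,85))
    print([(m['at'],round(m['p'],2),atz(im,m['at'],.01)[:2]) for m in bot.mark_of('screw',im)[:4]])
c=proj(p,[.4765,.24,.01])[0]
for s in(.3,.4,.5,.6,.7): print(s,proj(p,[[.4768+r*np.cos(s),.24+r*np.sin(s),.01] for r in(.034,.040)]).round(1).tolist(),proj(q,[[.4755+r*np.cos(s),.243+r*np.sin(s),.01] for r in(.034,.040)]).round(1).tolist())
f=lambda p,b:cv2.resize(p['frame'][b[1]:b[3],b[0]:b[2],::-1],(400,400),interpolation=cv2.INTER_CUBIC)
cv2.imwrite('pics/g4.png',np.vstack([np.hstack([f(p,(153,191,193,231)),f(q,(205,244,255,294))])[::1],np.hstack([f(q,(205,160,285,240)),f(p,(153,191,193,231))])])[0:800,:][:, :800]) if 0 else cv2.imwrite('pics/g4.png',cv2.resize(np.hstack([f(p,(153,191,193,231)),f(q,(205,244,255,294)),f(q,(215,170,275,230))]),(800,267)))"
```

```text
top (array([0.47712985, 0.23675043]), 277.5, 297.89626639173366)
[([178.4, 251.3], 0.77, array([0.35484927, 0.22234893])), ([167.0, 200.7], 0.58, array([0.50715061, 0.2568985 ])), ([133.4, 225.6], 0.48, array([0.43325684, 0.35767299]))]
side (array([0.47534491, 0.24286648]), 231.5, 260.5838812289294)
[([225.1, 301.7], 0.85, array([0.42951071, 0.36140727])), ([274.8, 283.6], 0.75, array([0.33268928, 0.23102868])), ([228.4, 264.6], 0.56, array([0.49527892, 0.24911574]))]
0.3 [[169.3, 200.0], [168.7, 198.1]] [[224.5, 263.7], [222.8, 263.4]]
0.4 [[168.2, 200.4], [167.4, 198.5]] [[224.2, 264.6], [222.4, 264.4]]
0.5 [[167.2, 200.9], [166.2, 199.1]] [[224.1, 265.5], [222.2, 265.4]]
0.6 [[166.2, 201.5], [165.1, 199.8]] [[224.0, 266.4], [222.1, 266.5]]
0.7 [[165.3, 202.2], [164.1, 200.7]] [[224.0, 267.3], [222.2, 267.5]]
```

View pics/g4.png

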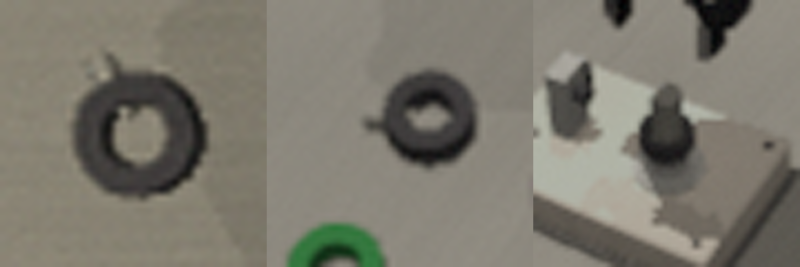

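Call:
arm_command(
  deltas=[
    [[2.12,-0.82,0],[0,0,0],8.5],
    [[2.12,-0.82,0],[0,0,0],8.5],
    [[2.12,-0.82,0],[0,0,0],8.5],
    [[2.12,-0.82,0],[0,0,0],8.5],
    [[2.12,-0.82,0],[0,0,0],8.5],
    [[2.12,-0.82,0],[0,0,0],8.5],
    [[2.12,-0.82,0],[0,0,0],8.5],
    [[2.12,-0.82,0],[0,0,0],8.5],
    [[2.12,-0.82,0],[0,0,0],8.5],
    [[2.12,-0.82,0],[0,0,0],8.5],
    [[0,0,1.3],[0,0,-0.138],8.5],
    [[0,0,1.3],[0,0,-0.138],8.5],
    [[0,0,1.3],[0,0,-0.138],8.5],
    [[0,0,1.3],[0,0,-0.138],8.5],
    [[0,0,1.3],[0,0,-0.138],8.5],
    [[0,0,1.3],[0,0,-0.138],8.5],
    [[0,0,1.3],[0,0,-0.138],8.5],
    [[0,0,1.3],[0,0,-0.138],8.5],
    [[0,0,1.3],[0,0,-0.138],8.5],
    [[0,0,0],[0,0,0],8.5],
  ],
  newtons=20,
)

```text
clock: 16.25
position: [0.4752, 0.2394, 0.2325]
tool_rot: [-3.14, -0.003, 2.859]
force: [-0.3, -0.2, 0.1]
grip_width: 0.0848
finger_force: 0.0
```

Call:
arm_command(
  deltas=[
    [[0,0,2],[0,0,0],8.5],
    [[0,0,2],[0,0,0],8.5],
    [[0,0,1.2],[0,0,0],8],
    [[0,0,0.5],[0,0,0],7],
    [[0,0,0],[0,0,0],6],
    [[0,0,0],[0,0,0],5],
    [[0,0,0],[0,0,0],5],
    [[0,0,0],[0,0,0],5],
    [[0,0,0],[0,0,0],5],
  ],
)

```text
clock: 17.15
position: [0.476, 0.24, 0.1782]
tool_rot: [3.141, 0.001, 2.856]
force: [-1.3, -1.4, 6.8]
grip_width: 0.0552
finger_force: 22.0
```

Call:
arm_command(
  deltas=[
    [[0,0,0],[0,0,0],7.5],
    [[0,0,0],[0,0,0],7.5],
    [[0,0,0],[0,0,0.145],7.5],
    [[0,0,0],[0,0,0.145],7.5],
    [[0,0,0],[0,0,0.145],7.5],
    [[0,0,0],[0,0,0.145],7.5],
    [[0,0,0],[0,0,0.145],7.5],
    [[0,0,0],[0,0,0.145],7.5],
    [[0,0,0],[0,0,0.145],7.5],
    [[0,0,0],[0,0,0.145],7.5],
    [[0,0,0],[0,0,0.145],7.5],
    [[0,0,0],[0,0,0.145],7.5],
    [[0,0,0],[0,0,0.12],7.5],
    [[0,0,0],[0,0,0],6],
    [[0,0,0],[0,0,0],5],
    [[0,0,0],[0,0,0],5],
    [[0,0,0],[0,0,0],5],
    [[0,0,0],[0,0,0],5],
    [[0,0,0],[0,0,0],5],
  ],
  newtons=60,
)

```text
clock: 19.05
position: [0.4763, 0.2405, 0.1788]
tool_rot: [3.14, -0.002, 1.29]
force: [-2.0, 0.1, 22.6]
grip_width: 0.0522
finger_force: 58.5
```

Call:
arm_command(
  deltas=[
    [[0,0,-1.5],[0,0,0],5],
    [[0,0,-3],[0,0,0],5],
    [[0,0,-3],[0,0,0],5],
    [[0,0,-3],[0,0,0],5],
    [[0,0,-3],[0,0,0],5],
    [[0,0,-3],[0,0,0],5],
    [[0,0,-1],[0,0,0],5],
    [[0,0,0],[0,0,0],5],
  ],
)

```text
clock: 19.85
position: [0.4759, 0.2398, 0.3539]
tool_rot: [3.14, -0.001, 1.288]
force: [0.8, -0.2, -1.3]
grip_width: 0.052
finger_force: 63.1
```

```bash
python3 -c "
from h import *
o=bot.observe();P=o['position'];print(P,o['tool_rot'],o['force'],o['grip_width'])
p=bot.grab_frame('top');q=bot.grab_frame('side')
z=P[2]-.1688
for im in (p,q):
    print(proj(im,[P[0],P[1],z])); print([(m['at'],round(m['p'],2)) for m in bot.mark_of('screw',im)[:4]])
    for s in(.3,.5,.7): print(s,proj(im,[[P[0]+r*np.cos(s),P[1]+r*np.sin(s),z] for r in(.028,.034,.040)]).round(1).tolist())
c=proj(q,[P[0],P[1],z])[0].astype(int);d=proj(p,[P[0],P[1],z])[0].astype(int)
f=lambda p,c:cv2.resize(p['frame'][c[1]-25:c[1]+25,c[0]-25:c[0]+25,::-1],(400,400),interpolation=cv2.INTER_CUBIC)
print(c,d)
cv2.imwrite('pics/g5.png',np.hstack([f(q,c),f(p,d)]))"
```

```text
[0.47591411 0.23977855 0.35391491] [ 3.13991926e+00 -1.07561451e-03  1.28769272e+00] [ 0.78207178 -0.24357585 -1.29643297] 0.052016425456826665
[[157.12955341 211.31738782]]
[([163.5, 200.0], 0.62)]
0.3 [[153.9, 200.8], [153.2, 198.6], [152.5, 196.3]]
0.5 [[151.9, 201.7], [150.7, 199.6], [149.6, 197.6]]
0.7 [[150.0, 202.9], [148.5, 201.2], [147.0, 199.4]]
[[231.77949343 231.33160774]]
[([272.3, 281.3], 0.82), ([224.6, 300.2], 0.55), ([227.7, 223.1], 0.42)]
0.3 [[222.6, 229.5], [220.6, 229.1], [218.7, 228.7]]
0.5 [[222.2, 231.0], [220.1, 230.9], [218.1, 230.8]]
0.7 [[222.1, 232.5], [220.1, 232.8], [218.0, 233.0]]
[231 231] [157 211]
```

View pics/g5.png

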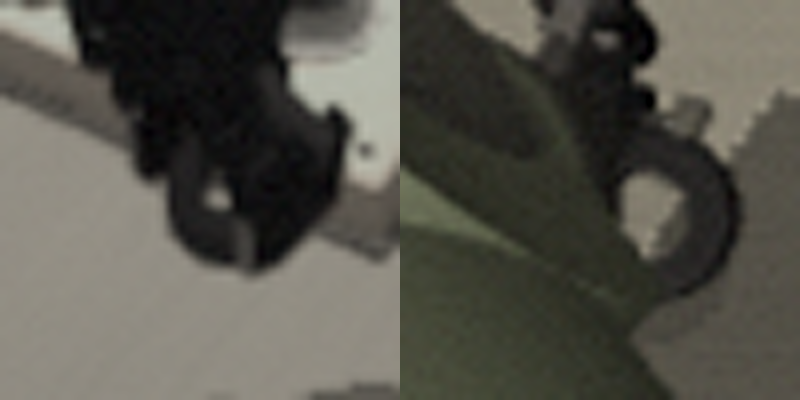

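The collar looks off-centre in the fingers. The top view shows its bore at (164,212) against 157 predicted, with the screw next to a finger, so the finger probably swept the screw round during the turn. I'll set it down where it was and regrasp.

Call:
arm_command(
  deltas=[
    [[0,0,3],[0,0,0],5],
    [[0,0,3],[0,0,0],5],
    [[0,0,3],[0,0,0],5],
    [[0,0,3],[0,0,0],5],
    [[0,0,2.5],[0,0,0],5],
    [[0,0,1.5],[0,0,0],5],
    [[0,0,0.7],[0,0,0],5],
    [[0,0,0.5],[0,0,0],5],
    [[0,0,0],[0,0,0],5],
    [[0,0,0],[0,0,0],6.5],
    [[0,0,0],[0,0,0],8.5],
    [[0,0,0],[0,0,0],8.5],
    [[0,0,-2],[0,0,0],8.5],
    [[0,0,-3],[0,0,0],8.5],
    [[2,0,-3],[0,0,0],8.5],
    [[3,0,-2],[0,0,0],8.5],
    [[3,0,0],[0,0,0],8.5],
    [[3,0,0],[0,0,0],8.5],
    [[2,0,0],[0,0,0],8.5],
    [[0,0,0],[0,0,0],8.5],
  ],
  newtons=20,
)

```text
clock: 22.05
position: [0.512, 0.3672, 0.2809]
tool_rot: [-3.141, -0.002, 1.289]
force: [-0.9, -0.8, -0.3]
grip_width: 0.0851
finger_force: 0.0
```

```bash
python3 -c "
from h import *
o=bot.observe();P=o['position'];print(P,o['tool_rot'])
p=bot.grab_frame('top');q=bot.grab_frame('side')
for im in (p,q):
    print([(m['at'],round(m['p'],2),atz(im,m['at'],.01)[:2]) for m in bot.mark_of('screw',im)[:4]],[(m['at'],round(m['p'],2),atz(im,m['at'],.01)[:2]) for m in bot.mark_of('collar_mid',im)[:4]])
f=lambda p,c:cv2.resize(p['frame'][c[1]-25:c[1]+25,c[0]-25:c[0]+25,::-1],(400,400),interpolation=cv2.INTER_CUBIC)
cv2.imwrite('pics/g6.png',np.hstack([f(q,(232,262)),f(p,(175,211))]))"
```

```text
[0.51197457 0.36716064 0.28094146] [-3.14126055e+00 -1.85760456e-03  1.28898025e+00]
[([179.5, 200.9], 0.64, array([0.50614139, 0.21915542])), ([177.7, 254.2], 0.49, array([0.34623604, 0.22443883]))] [([177.0, 213.1], 0.75, array([0.46938304, 0.22666646])), ([137.0, 216.1], 0.56, array([0.4616776 , 0.34706372]))]
[([225.2, 303.4], 0.83, array([0.42610555, 0.36573738])), ([233.4, 256.3], 0.78, array([0.49949209, 0.21396178])), ([273.0, 283.2], 0.73, array([0.33814186, 0.23272384]))] [([217.3, 291.6], 0.83, array([0.46910092, 0.3465357 ])), ([262.3, 278.3], 0.77, array([0.37537371, 0.23518419])), ([235.8, 264.7], 0.75, array([0.47451272, 0.23691575]))]
```

View pics/g6.png

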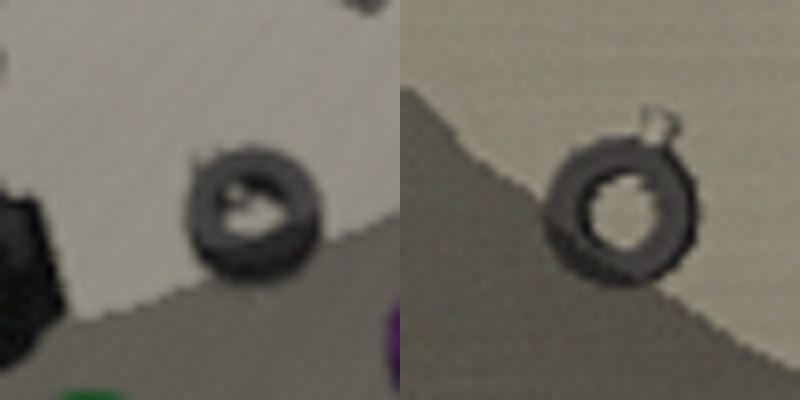

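```bash
python3 -c "
from h import *
p=bot.grab_frame('top');q=bot.grab_frame('side')
for im in (p,q):
  for t in(65,75): print(fitring(im,(.473,.23),.028,0,.02,t))
print(atz(p,[182.5,201.2],.01),atz(q,[206.+25,237+19],.01))
"
```

```text
(array([0.47127175, 0.22523595]), 257.5, 296.77874401037116)
(array([0.47191695, 0.22566656]), 269.5, 296.80172343633603)
(array([0.45921722, 0.24143728]), 89.5, 263.39699833863415)
(array([0.46866341, 0.23035736]), 206.0, 257.855606378871)
[0.50513671 0.21009394 0.01      ] [0.50696408 0.21711499 0.01      ]
```

Call:
arm_command(
  deltas=[
    [[-2.9,0,0],[0,0,0],8.5],
    [[-2.9,0,0],[0,0,0],8.5],
    [[-2.9,0,0],[0,0,0],8.5],
    [[-2.9,0,0],[0,0,0],8.5],
    [[-2.83,0,0],[0,0,0],8.5],
    [[0,0,0.3],[0,0,-0.148],8.5],
    [[0,0,0.3],[0,0,-0.148],8.5],
    [[0,0,0.3],[0,0,-0.148],8.5],
    [[0,0,0.3],[0,0,-0.148],8.5],
    [[0,0,0.3],[0,0,-0.148],8.5],
    [[0,0,0.3],[0,0,-0.148],8.5],
    [[0,0,0.3],[0,0,-0.148],8.5],
    [[0,0,0.3],[0,0,-0.148],8.5],
    [[0,0,0.3],[0,0,-0.148],8.5],
    [[0,0,0.3],[0,0,-0.148],8.5],
    [[0,0,0.3],[0,0,-0.148],8.5],
    [[0,0,0.3],[0,0,-0.148],8.5],
    [[0,0,0.3],[0,0,-0.148],8.5],
    [[0,0,0.3],[0,0,-0.148],8.5],
    [[0,0,0.3],[0,0,-0.148],8.5],
  ],
)

```text
clock: 24.45
position: [0.4719, 0.2258, 0.2357]
tool_rot: [-3.141, 0.0, -2.771]
force: [0.9, -0.2, -0.0]
grip_width: 0.0853
finger_force: 0.0
```

Call:
arm_command(
  deltas=[
    [[0,0.3,2],[0,0,0],8.5],
    [[0,0,2],[0,0,0],8.5],
    [[0,0,1.3],[0,0,0],8.5],
    [[0,0,0.4],[0,0,0],7.5],
    [[0,0,0],[0,0,0],6.5],
    [[0,0,0],[0,0,0],5.2],
    [[0,0,0],[0,0,0],5.2],
    [[0,0,0],[0,0,0],5.2],
    [[0,0,0],[0,0,0],5.2],
  ],
)

```text
clock: 25.35
position: [0.4709, 0.2291, 0.1795]
tool_rot: [-3.141, 0.001, -2.776]
force: [-1.8, -1.3, 8.3]
grip_width: 0.0552
finger_force: 21.3
```

Width is 55.2 mm, a proper diametral squeeze. I'll open to 8 cm and turn back away from the screw.

Call:
arm_command(
  deltas=[
    [[0,0,0],[0,0,0],8.5],
    [[0,0,0],[0,0,0],8.5],
    [[0,0,0],[0,0,0.145],8.5],
    [[0,0,0],[0,0,0.145],8.5],
    [[0,0,0],[0,0,0.145],8.5],
    [[0,0,0],[0,0,0.145],8.5],
    [[0,0,0],[0,0,0.145],8.5],
    [[0,0,0],[0,0,0.145],8.5],
    [[0,0,0],[0,0,0.145],8.5],
    [[0,0,0],[0,0,0.145],8.5],
    [[0,0,0],[0,0,0.145],8.5],
    [[0,0,0],[0,0,0.145],8.5],
    [[0,0,0.3],[0,0,0.11],7.5],
    [[0,0,0],[0,0,0],6.5],
    [[0,0,0],[0,0,0],5.2],
    [[0,0,0],[0,0,0],5.2],
    [[0,0,0],[0,0,0],5.2],
    [[0,0,0],[0,0,0],5.2],
  ],
  newtons=40,
)

```text
clock: 27.15
position: [0.4707, 0.2291, 0.1763]
tool_rot: [3.141, -0.0, 1.95]
force: [-3.4, -1.1, 12.9]
grip_width: 0.0547
finger_force: 39.6
```

Call:
arm_command(
  deltas=[
    [[0,0,-1.5],[0,0,0],5],
    [[0,0,-3],[0,0,0],5],
    [[0,0,-3],[0,0,0],5],
    [[0,0,-3],[0,0,0],5],
    [[0,0,-3],[0,0,0],5],
    [[0,0,-3],[0,0,0],5],
    [[0,0,-1],[0,0,0],5],
    [[0,0,0],[0,0,0],5],
  ],
  newtons=60,
)

```text
clock: 27.95
position: [0.4709, 0.2288, 0.352]
tool_rot: [3.139, 0.0, 1.948]
force: [-0.4, -0.0, -1.9]
grip_width: 0.0538
finger_force: 63.4
```

```bash
python3 -c "
from h import *
o=bot.observe();P=o['position'];print(P,o['tool_rot'],o['force'],o['grip_width'])
p=bot.grab_frame('top');q=bot.grab_frame('side')
z=P[2]-.1663
for im in (p,q):
    print(proj(im,[P[0],P[1],z])); print([(m['at'],round(m['p'],2)) for m in bot.mark_of('screw',im)[:4]])
    for s in(-.6,-.4,-.2): print(s,proj(im,[[P[0]+r*np.cos(s),P[1]+r*np.sin(s),z] for r in(.028,.034,.040)]).round(1).tolist())
c=proj(q,[P[0],P[1],z])[0].astype(int);d=proj(p,[P[0],P[1],z])[0].astype(int)
f=lambda p,c:cv2.resize(p['frame'][c[1]-25:c[1]+25,c[0]-25:c[0]+25,::-1],(400,400),interpolation=cv2.INTER_CUBIC)
print(c,d)
cv2.imwrite('pics/g7.png',np.hstack([f(q,c),f(p,d)]))"
```

```text
[0.47088562 0.22883591 0.35204495] [3.13946170e+00 2.89810402e-04 1.94780740e+00] [-0.44906847 -0.00492496 -1.93245631] 0.0537721344005159
[[161.3851842  213.25994709]]
[([165.4, 200.0], 0.7)]
-0.6 [[167.7, 204.1], [169.0, 202.1], [170.3, 200.1]]
-0.4 [[165.7, 203.0], [166.7, 200.8], [167.6, 198.7]]
-0.2 [[163.6, 202.4], [164.1, 200.1], [164.6, 197.8]]
[[235.31916765 229.36520659]]
[([272.8, 281.8], 0.79), ([226.2, 300.4], 0.7), ([230.4, 222.8], 0.53)]
-0.6 [[231.8, 222.6], [231.1, 221.2], [230.4, 219.8]]
-0.4 [[230.1, 223.3], [229.0, 222.1], [228.0, 220.8]]
-0.2 [[228.6, 224.3], [227.2, 223.3], [225.8, 222.2]]
[235 229] [161 213]
```

View pics/g7.png

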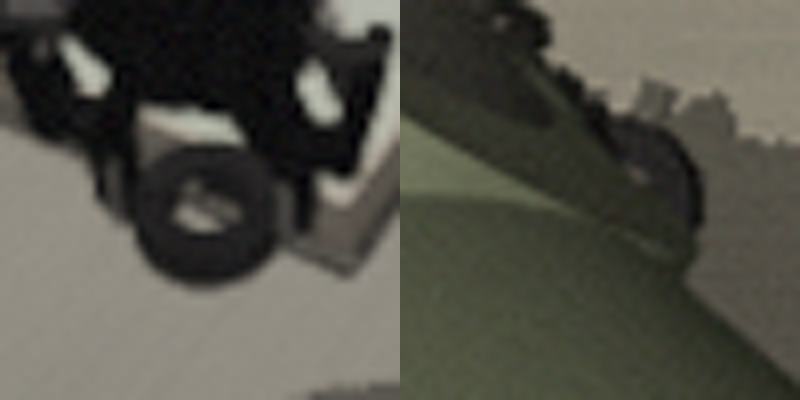

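The collar is centred in the grip with the screw at about -0.42 rad. I'll move over the spindle and turn to yaw 2.41.

Call:
arm_command(
  deltas=[
    [[-1.5,0.13,-0.3],[0,0,0],5],
    [[-2.5,0.22,0],[0,0,0],5],
    [[-2.5,0.22,0],[0,0,0],5],
    [[-2.5,0.22,0],[0,0,0],5],
    [[-2.5,0.22,0],[0,0,0],5],
    [[-2.5,0.22,0],[0,0,0],5],
    [[-2.5,0.22,0],[0,0,0],5],
    [[-2.5,0.23,0],[0,0,0],5],
    [[-2.0,0.2,0],[0,0,0],5],
    [[-0.92,0.08,0],[0,0,-0.064],5],
    [[0,0,0],[0,0,-0.1],5],
    [[0,0,0],[0,0,-0.1],5],
    [[0,0,0],[0,0,-0.1],5],
    [[0,0,0],[0,0,-0.1],5],
    [[0,0,0],[0,0,0],5],
    [[0,0,0],[0,0,0],5],
  ],
)

```text
clock: 29.75
position: [0.5694, 0.0323, 0.3529]
tool_rot: [-3.141, -0.001, 2.408]
force: [0.6, 0.2, -1.5]
grip_width: 0.0537
finger_force: 63.4
```

```bash
python3 -c "
from h import *
o=bot.observe();P=o['position'];print(P,o['tool_rot'],o['force'],o['grip_width'])
q=bot.grab_frame('side')
z=P[2]-.1663
print(proj(q,[[P[0],P[1],z],[.5698,.0322,.13]])); print([(m['at'],round(m['p'],2)) for m in bot.mark_of('screw',q)[:4]])
for s in(-.2,.04,.24): print(s,proj(q,[[P[0]+r*np.cos(s),P[1]+r*np.sin(s),z] for r in(.028,.034,.040)]).round(1).tolist())
f=lambda p,c:cv2.resize(p['frame'][c[1]-35:c[1]+35,c[0]-35:c[0]+35,::-1],(560,560),interpolation=cv2.INTER_CUBIC)
cv2.imwrite('pics/g8.png',f(q,(244,190)))"
```

```text
[0.56937624 0.03226119 0.3529139 ] [-3.14098715e+00 -1.17601086e-03  2.40799083e+00] [ 0.5987291   0.2473657  -1.48981957] 0.05370491889741804
[[243.69439741 177.71965785]
 [244.17549049 189.69854022]]
[([236.9, 174.4], 0.77), ([274.0, 283.2], 0.76), ([223.7, 302.8], 0.55)]
-0.2 [[237.8, 173.9], [236.5, 173.1], [235.3, 172.3]]
0.04 [[236.5, 175.0], [235.0, 174.4], [233.5, 173.9]]
0.24 [[235.8, 176.0], [234.1, 175.7], [232.5, 175.3]]
```

View pics/g8.png

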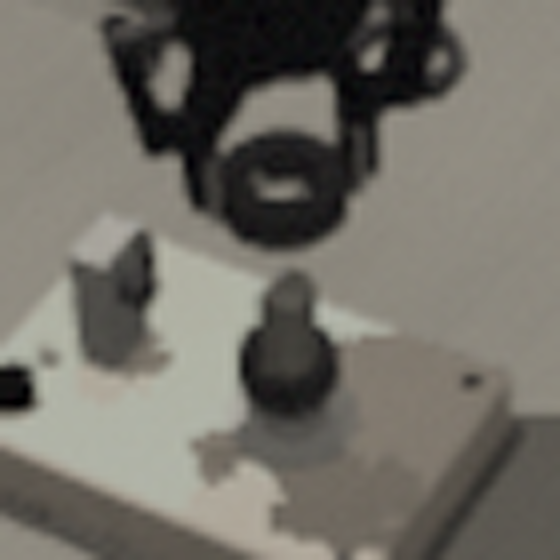

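The collar's bore (244,178) is over the spindle (245,190), and the spacer is still home. I'll descend.

Call:
arm_command(
  deltas=[
    [[0,0,1],[0,0,0],5],
    [[0,0,1.5],[0,0,0],5],
    [[0,0,1.2],[0,0,0],5],
    [[0,0,0.6],[0,0,0],5],
    [[0,0,0.3],[0,0,0],5],
    [[0,0,0.3],[0,0,0],5],
    [[0,0,0.2],[0,0,0],5],
    [[0,0,0],[0,0,0],5],
  ],
)

```text
clock: 30.65
position: [0.5695, 0.0323, 0.3027]
tool_rot: [3.142, 0.0, 2.411]
force: [0.0, 0.7, -0.2]
grip_width: 0.0536
finger_force: 63.4
```

Call:
arm_command(
  deltas=[
    [[0,0,0.3],[0,0,0],5],
    [[0,0,0.3],[0,0,0],5],
    [[0,0,0.3],[0,0,0],5],
    [[0,0,0.3],[0,0,0],5],
    [[0,0,0],[0,0,0],5],
  ],
)

```text
clock: 31.15
position: [0.5694, 0.0323, 0.2903]
tool_rot: [-3.141, -0.0, 2.411]
force: [-1.1, 0.3, -2.0]
grip_width: 0.054
finger_force: 63.4
```

Call:
arm_command(
  deltas=[
    [[0,0,0.5],[0,0,0],5],
    [[0,0,0.5],[0,0,0],5],
    [[0,0,0.5],[0,0,0],5],
    [[0,0,0.4],[0,0,0],5],
    [[0,0,0.3],[0,0,0],5],
    [[0,0,0],[0,0,0],5],
  ],
)

```text
clock: 31.75
position: [0.5694, 0.0323, 0.2683]
tool_rot: [-3.141, -0.0, 2.411]
force: [-0.1, 0.3, -0.0]
grip_width: 0.0534
finger_force: 63.4
```

Call:
arm_command(
  deltas=[
    [[0,0,0.2],[0,0,0],5],
    [[0,0,0.2],[0,0,0],5],
    [[0,0,0],[0,0,0],5],
    [[0,0,0],[0,0,0],5],
    [[0,0,0],[0,0,0],5],
  ],
)

```text
clock: 32.25
position: [0.5695, 0.0323, 0.2649]
tool_rot: [3.141, 0.0, 2.411]
force: [0.1, -0.2, 3.5]
grip_width: 0.0537
finger_force: 63.7
```

Call:
arm_command(
  deltas=[
    [[0,0,0.2],[0,0,0],5],
    [[0,0,0.15],[0,0,0],5],
    [[0,0,0.1],[0,0,0],5],
    [[0,0,0],[0,0,0],5],
    [[0,0,0],[0,0,0],5],
  ],
)

```text
clock: 32.75
position: [0.5696, 0.0323, 0.2603]
tool_rot: [3.141, 0.0, 2.411]
force: [-1.0, 0.4, 7.7]
grip_width: 0.0535
finger_force: 64.1
```

Call:
arm_command(
  deltas=[
    [[0,0,0.05],[0,0,0],5],
    [[0,0,0],[0,0,0],5],
    [[0,0,0],[0,0,0],5],
  ],
)

```text
clock: 33.05
position: [0.5696, 0.0323, 0.2599]
tool_rot: [3.141, 0.0, 2.411]
force: [-0.5, -1.1, 7.6]
grip_width: 0.0539
finger_force: 64.2
```

```bash
python3 -c "
from h import *
o=bot.observe();P=o['position'];print(P,o['tool_rot'],o['force'],o['moment'],o['grip_width'],o['finger_force'])
q=bot.grab_frame('side')
z=P[2]-.1663
print([(m['at'],round(m['p'],2)) for m in bot.mark_of('screw',q)[:4]])
for s in(-.2,.04,.24): print(s,proj(q,[[P[0]+r*np.cos(s),P[1]+r*np.sin(s),z] for r in(.028,.034,.040)]).round(1).tolist())
f=lambda p,c:cv2.resize(p['frame'][c[1]-30:c[1]+30,c[0]-30:c[0]+30,::-1],(560,560),interpolation=cv2.INTER_CUBIC)
cv2.imwrite('pics/g9.png',f(q,(244,196)))"
```

```text
[0.56955918 0.03231964 0.25986643] [3.14135779e+00 3.58848251e-04 2.41075952e+00] [-0.45977496 -1.08423965  7.63017125] [-0.16767211  0.26492904 -0.02937539] 0.05389448452992874 64.17151238769293
[([236.5, 190.9], 0.69), ([224.1, 302.3], 0.64), ([273.5, 283.5], 0.49)]
-0.2 [[238.9, 193.3], [237.8, 192.5], [236.6, 191.6]]
0.04 [[237.8, 194.4], [236.3, 193.8], [234.9, 193.2]]
0.24 [[237.1, 195.4], [235.5, 195.0], [233.9, 194.7]]
```

View pics/g9.png

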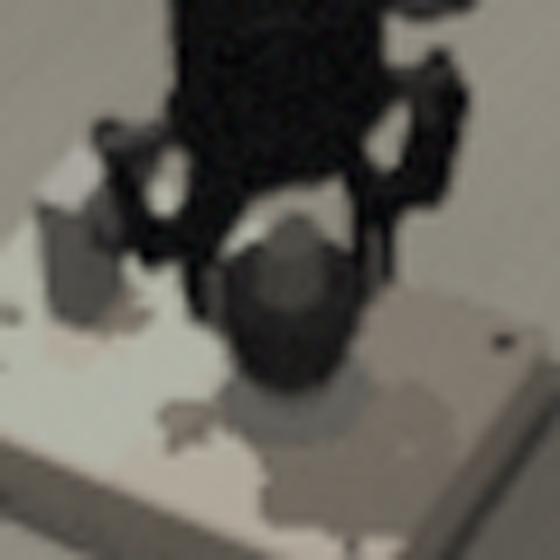

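The collar and spacer are stacked on the seat with the spring force at the expected level, about 9 N including weight, which puts the seat roughly 5 mm down. Handing in.

```bash
python3 -c "
from h import *
print(bot.job_done())"
```

```text
the job is handed in; nothing more can be done
None
```

I handed the job in at about 33 s: spacer home, flat turned to the guide, and the collar gripped and pushed down with the seat about 5 mm down by spring force. The screw angle (aimed over the flat, about ±0.1 rad) couldn't be seen at the end, and on the first grasp a finger knocked the collar round, so I set it down and regrasped it. No verdict came back.

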